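# Set the torque dial, then hold the hidden bolt head behind the bracket

## Robot

A 7-joint arm with a two-finger parallel gripper is mounted at the origin on the work surface. World frame = base frame: x ahead of the robot, y to its left, z up, the work surface at z = 0. Lengths are in m, angles in rad, forces in N, time in s.
With the tool pointing down it reaches from about 0.4 to 0.85 m from the base axis. Payload 4.4 kg.
Tool frame: the origin (TCP) lies at the very end of the fingers, on their centre line; the grasp point (between the pads) lies 19 mm behind it (env.tcp_to_grasp is the distance from the TCP to the grasp point, in m); z points along the fingers, y is the direction in which the jaws open and shut (so a half turn about z gives the same grasp; the last joint's range is limited). The gripper opens to 94 mm and grips with 3 to 60 N. Pads are 16 mm wide; open, the fingers measure 119 mm over their backs; the gripper's body (75 mm by 177 mm) begins 78 mm behind the grasp point.
Start: joints at [1.104, 0.628, 0.038, 1.517, -0.027, 0.996, -0.02], TCP at [0.254, -0.598, 0.205] pointing down, gripper open.
Joint ranges: [-3.06, 3.06], [-0.37, 2.12], [-1.25, 1.32], [0.18, 2.47], [-1.1, 4.24], [0.23, 1.98], [-2.94, 2.94]. Speed limits (rad/s): [2.57, 2.57, 3.14, 3.14, 3.14, 3.14, 3.14].

## Interface

Orientations are given as [roll, pitch, yaw] about the fixed x, y, z axes, in that order (R = Rz(yaw) Ry(pitch) Rx(roll)).
In Python, from plant import env gives the robot as it stands. The module is installed in compiled form; this text tells all that it offers.
- The arm moves only by the shell command python3 -m creep 'ROWS' [FORCE]. ROWS is JSON, one flat list of numbers, 7 for each row, row after row: the shift along the world's x, y, z in m, then the turn, a rotation vector about the world's x, y, z in rad, then the opening, from -1 (shut) to 1 (fully open). In form: [dx, dy, dz, rx, ry, rz, claw, dx, dy, dz, rx, ry, rz, claw, ...]. A call has 1 to 10 rows; each row shifts and turns the commanded pose from where the row before left it; what a row does not reach is not made up. A row lasts 1/8 s, in which the tool goes at most 62.5 mm and 10.7 degrees, less where a joint would pass 70% of its speed; a pose out of reach is approached as far as the arm can. A call with a gripper value outside its range is refused whole. The fingers move at their own pace and stop on an object; FORCE is the grip in N (left out, the last holds). Time passes only in rows, so rows that do not move let the fingers close. It gives the time, the measured TCP pose, the force and the opening at its end, in the units of the state.
- env.get_obs(): the state, without advancing time (a new reading comes with each control period).
- env.get_image(name): name is "scene" or "top" or "wrist"; returns a dict with "image" (420x560x3 uint8, red, green, blue), "camera_matrix" (3x3 intrinsics, pixels), "distortion" ([k1, k2, p1, p2, k3] as OpenCV has them; the pictures are not rectified), "position" and "attitude" of the camera in the world. Camera axes: x right, y up, looking along -z (the intrinsics and any distortion apply to the point x, -y, -z); pixel columns grow to the right and rows downward; lengths in m; the calibration is good to about 2 mm. A picture is of the moment at which its call begins. There is no depth.
- env.job_done(): hands the job in, once; it reports no verdict.
The state is a dict: "time": time; "q": joint angles; "joint_velocities": joint speeds; "effort": joint torques, N m; "eef_pos": TCP position; "tcp_rot": TCP orientation; "contact_force": force on the tool from outside, world axes, zero at the start; "ft_torque": the same for the moment, N m; "opening": finger opening in m.
Only numpy, scipy, OpenCV 4.12 (cv2) and the standard library are available. Lean on these libraries where they do the work, as an engineer would, in place of code of your own. Each camera call takes 0.05 s, during which the arm holds its last target. There are 200 camera calls.

## Task

An idling nut runner is dragging a bolt slowly round with its nut. First turn the torque dial of the white control box until its white pointer line is on the green mark and let go of it; then reach down into the narrow gap behind the aluminium bracket, grip the hex bolt head there between the fingers and hold it still, so that the nut can be tightened. Finish while holding: keep the grip on the head, leave the dial on the green mark, and do not disturb the other things lying on the bench.

Things in the scene. Friction and masses are not known exactly. Their poses are not given: they have to be found in the camera images.
- jig: Bolting jig, fixed to the bench: dark steel base plate 255 x 180 x 12 mm carrying bracket, panel, bolt and nut runner. Origin on the bench surface straight below the bolt head's centre; z up, x along the bolt axis, from the nut runner through the bracket to the head, y along the bracket. The gap behind the bracket is 44 mm wide (x -22 to 22), open above and at both ends; its floor is 12 mm above the bench.
- bracket_top (a point): Middle of the top edge of the upright aluminium bracket: plate 4 mm thick, 140 mm wide along y of the jig, top 110 mm above the bench; its rear face bounds the gap.
- panel_top (a point): Middle of the top edge of the cream plastic panel on the other side of the gap, parallel to the bracket: 4 mm thick, 180 mm wide, top 85 mm above the bench.
- runner_mid (a point): Middle of the blue nut runner, 46 mm across, lying in front of the bracket along x of the jig (-26 to -200 mm), axis 75 mm and top 98 mm above the bench, its steel socket over the nut. Not to be handled.
- bolt_head (a point): Centre of the steel hex bolt head, mid-gap, 75 mm above the bench: 22 mm across flats, 25 across corners, 12 mm thick along the bolt axis; a red stripe on it. A brass sleeve 18 mm across joins it to the bracket. Best taken from straight above, fingers closing along y of the jig. Its axes turn with the bolt; at joint value 0 they are the jig's.
- bolt (a joint): Turn of the bolt about x of the jig (rad), growing without end as the nut runner drags it at about 0.25 rad/s with 0.05 N m. At 0 (and every 1.047) two flats face along y of the jig. Fingers closing on the head at any angle settle it on its flats or clamp it across corners; both stop it.
- controller: White control box, 130 x 130 x 60 mm, fixed to the bench; origin at the centre of its underside, z up. On its grey top the black dial is in the centre, with a scale of black ticks every 30 degrees and one broader, longer green mark.
- dial_grip (a point): Point on the dial's upright axis at the height to grip, 97 mm above the bench, in the middle of its raised bar. The bar is 42 mm long, 14 mm thick and reaches from 74 to 104 mm above the bench; under it is a disc 44 mm across. The point's axes turn with the dial: x along the bar, the white pointer line on the bar's -x half.
- dial (a joint): Angle of the dial (rad), growing clockwise seen from above; limited to 0 to 6.28; stiff enough (0.04 N m) to stay where it is left. At 0 the white pointer points along -x of the box; at 2.094 (120 degrees) it is on the green mark. It starts between 0.65 and 1.5.
- tape_mid (a point): Roll of black tape lying flat, 84 mm across, 19 mm high; its centre. Bystander.
- flux_mid (a point): Small black bottle, 28 mm across, 60 mm tall; its centre. Bystander.
- oil_mid (a point): Small black bottle with red cap, 28 mm across, 55 mm tall; its centre. Bystander.
- driver_grip (a point): Screwdriver with orange handle, 170 mm long, lying; the middle of its handle. Bystander.
- spool_mid (a point): Grey spool standing upright, 54 mm across, 44 mm tall; its centre. Bystander.
- wrench_grip (a point): Steel wrench, 160 mm long, lying flat; the middle of its shank. Bystander.
Things that resemble listed ones, but are neither listed nor needed, are in the scene too. Of the things shaped like the controller, the white one is meant.

How it is judged:
By the outcome, as a careful person would: the job done as asked, in the order asked, and still so for the second after the job is handed in, while the arm keeps its last pose, push and grip.
It also fails if it takes over 48 s, if anything falls off the work surface, if the arm or the gripper's body presses on something with over 40 N, if the wrist force passes 120 N, or if a joint passes its speed limit or range.

## Working session

There is one attempt and no reset: what is moved stays moved. The work goes in short steps, Python scripts to look and compute and a shell command to move; the robot and the scene stay as the last step left them, time stands still between calls to the robot, and variables do not carry over. Pictures are saved under pics/ and viewed, on a budget of 10 in all, crops included, one or two more only if the job needs it, and the job is handed in when it is done.

```bash
mkdir -p pics
cat > h.py <<'E'
import numpy as np, cv2
from scipy.spatial.transform import Rotation as R
from plant import env
def shot(n):
    d=env.get_image(n); return d
def rot(d):
    a=np.array(d["attitude"],float)
    return a if a.shape==(3,3) else (R.from_euler('xyz',a).as_matrix() if a.size==3 else R.from_quat(a).as_matrix())
def ray(d,px):
    px=np.array(px,float).reshape(-1,1,2)
    u=cv2.undistortPoints(px,np.array(d["camera_matrix"]),np.array(d["distortion"])).reshape(-1,2)
    v=np.c_[u[:,0],-u[:,1],-np.ones(len(u))]@rot(d).T
    return np.array(d["position"]),v
def onplane(d,px,z):
    p,v=ray(d,px); return p+v*((z-p[2])/v[:,2])[:,None]
def proj(d,P):
    c=(np.atleast_2d(P)-np.array(d["position"]))@rot(d); c=c*[1,-1,-1]
    return cv2.projectPoints(c,np.zeros(3),np.zeros(3),np.array(d["camera_matrix"]),np.array(d["distortion"]))[0].reshape(-1,2)
def tri(d1,a,d2,b):
    p,v=ray(d1,a);q,w=ray(d2,b);v=v[0]/np.linalg.norm(v[0]);w=w[0]/np.linalg.norm(w[0])
    s=np.linalg.lstsq(np.c_[v,-w],q-p,rcond=None)[0]
    A=p+s[0]*v;B=q+s[1]*w; return (A+B)/2,np.linalg.norm(A-B)
def save(d,f): cv2.imwrite(f,cv2.cvtColor(d["image"],cv2.COLOR_RGB2BGR))
E
python3 - <<'E'
from h import *
import pickle
print(env.get_obs())
D={}
for n in("scene","top","wrist"):
    d=shot(n);D[n]=d;save(d,f"pics/{n}0.png");print(n,d["position"],d["attitude"],d["camera_matrix"],d["distortion"])
pickle.dump(D,open("d0.pkl","wb"))
E
```

```text
{'time': 0.0, 'q': array([ 1.10420436,  0.62931287,  0.03842936,  1.51831273, -0.02697639,
        0.99627999, -0.02001978]), 'joint_velocities': array([-5.77424213e-04,  4.44253584e-04, -2.79362124e-04, -6.17504189e-05,
       -1.09960178e-03,  3.53807792e-05,  8.62201473e-04]), 'effort': array([ 1.74246807e-04, -5.49727285e+01,  1.14349198e+00, -1.86630374e+01,
       -5.23759949e-02,  2.38476391e-02,  2.02458227e-04]), 'eef_pos': array([ 0.25337773, -0.59789612,  0.20459311]), 'tcp_rot': array([-3.13979766e+00,  3.31070383e-05,  4.00796512e-01]), 'contact_force': array([ 0.09729894, -0.20899438, -0.24488995]), 'ft_torque': array([ 0.02496385, -0.0026032 , -0.03808857]), 'opening': 0.09375120961268905}
scene [ 1.13218464 -0.13444174  0.92483345] [ 0.64591144 -0.00169967  1.33108219] [[381.92232112   0.         283.59185416]
 [  0.         381.92232112 207.38475972]
 [  0.           0.           1.        ]] [-0.03885368  0.          0.          0.          0.        ]
top [ 0.31520643 -0.01064418  1.65461226] [ 0.14686066  0.01284426 -1.55586239] [[518.51295263   0.         282.52429746]
 [  0.         518.51295263 211.45235898]
 [  0.           0.           1.        ]] [-0.0252013  0.         0.         0.         0.       ]
wrist [ 0.3166114  -0.57100413  0.38366663] [-0.24296279  0.00272414 -1.16977738] [[369.05777383   0.         276.57894112]
 [  0.         369.05777383 215.60854989]
 [  0.           0.           1.        ]] [0.01725899 0.         0.         0.         0.        ]
```

View pics/scene0.png

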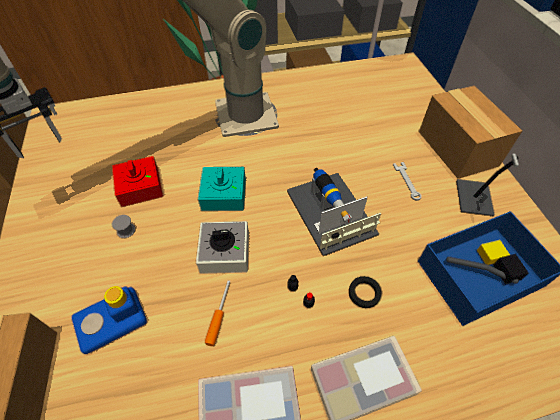

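View pics/top0.png

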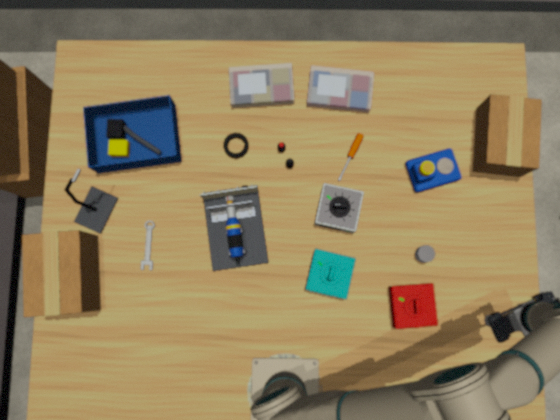

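Scene picture: the white box is at (222,245), with red (137,180) and teal (222,187) lookalikes. The jig is at (338,212), with the panel on its far side at (352,235). In the top view the white box is at (340,208), teal at (330,273), red at (413,306), and the jig at (236,228). I choose the white box and will check it in a close crop.

Run:
```python
from h import *
import pickle
D=pickle.load(open("d0.pkl","rb"))
def crop(n,cx,cy,w=50,h=37):
    im=D[n]["image"][cy-h:cy+h+1,cx-w:cx+w+1]
    return cv2.resize(im,(400,300),interpolation=cv2.INTER_CUBIC)
a=np.vstack([np.hstack([crop("top",340,208),crop("scene",222,243)]),np.hstack([crop("top",236,222,66,49),crop("scene",340,215,66,49)])])
cv2.imwrite("pics/crop1.png",a[:,:,::-1])
```

```text
(no output)
```

View pics/crop1.png

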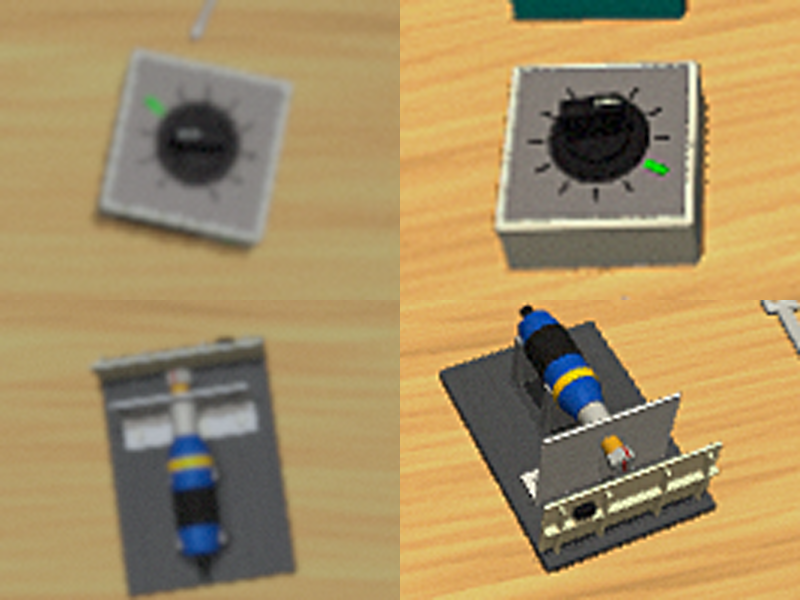

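The crop confirms the white box. The pointer is on the bar's +y end and the green mark is about 45° further clockwise. The head, with its red stripe, is visible in the gap between bracket and panel. Now I'll triangulate.

Run:
```python
from h import *
import pickle
D=pickle.load(open("d0.pkl","rb"));T,S=D["top"],D["scene"]
t1=lambda x,y:(290+x/3.96-.4,171+y/4-.4)
s1=lambda x,y:(172+(x-400)/3.96-.4,206+y/4-.4)
t2=lambda x,y:(170+x/3.0075-.3,173+(y-300)/3.03-.3)
s2=lambda x,y:(274+(x-400)/3.0075-.3,166+(y-300)/3.03-.3)
def p(n,a,b):
    P,e=tri(T,a,S,b);print(n,P.round(4),round(e,4));return P
# top image up=+x left=+y ; scene: up=-x, right=+y
c=[p("c+x+y",t1(135,50),s1(693,228)),p("c+x-y",t1(292,84),s1(498,228)),p("c-x-y",t1(258,244),s1(514,66)),p("c-x+y",t1(100,212),s1(696,62))]
print("box centre",np.mean(c,0),[np.linalg.norm(c[i]-c[i-1]) for i in range(4)])
for i in range(4): 
    v=c[i]-c[i-1]; print(np.degrees(np.arctan2(v[1],v[0])))
b1=p("br+y",t2(110,408),s2(680,397));b2=p("br-y",t2(248,387),s2(543,438))
q1=p("pa+y",t2(95,365),s2(720,445));q2=p("pa-y",t2(265,342),s2(545,505))
h=p("head",t2(178,377),s2(620,458))
for a,b in((b1,b2),(q1,q2)): v=a-b;print((a+b)/2,np.degrees(np.arctan2(v[1],v[0])),np.linalg.norm(v))
g=onplane(T,[t1(156,105)],.06)[0];g2=onplane(S,[s1(656,167)],.06)[0];m=np.mean(c,0)
print("green",g,g2)
for x in(g,g2):print(np.degrees(np.arctan2(*(x-m)[[1,0]])))
```

```text
c+x+y [ 0.6438 -0.1147  0.0522] 0.0002
c+x-y [ 0.6172 -0.2381  0.0576] 0.0005
c-x-y [ 0.4913 -0.2125  0.0555] 0.0027
c-x+y [ 0.5151 -0.0884  0.0514] 0.0013
box centre [ 0.5668343  -0.16340229  0.05416387] [np.float64(0.13141993357858486), np.float64(0.12640413957867097), np.float64(0.1284909024499698), np.float64(0.1264600959562355)]
-11.54649788396686
-102.18517999379603
168.50126155041585
79.15052479946496
br+y [0.5513 0.2449 0.1014] 0.0007
br-y [0.5728 0.1055 0.1115] 0.0016
pa+y [0.5989 0.2667 0.0835] 0.0044
pa-y [0.6241 0.0924 0.0857] 0.0042
head [0.5875 0.1787 0.0772] 0.0018
[0.56207154 0.17521041 0.10648077] 98.77693334307068 0.14140012321534134
[0.61149391 0.1795031  0.08456136] 98.25429001877436 0.17613385461591768
green [ 0.59870438 -0.1308984   0.06      ] [ 0.59774406 -0.13049781  0.06      ]
45.564099350020946
46.790380958220865
```

```bash
python3 -m creep '[0.02,0.028,0.01,0,0,0.1,1, 0.035,0.049,0.01,0,0,0.12,1, 0.035,0.049,0,0,0,0.12,1, 0.035,0.049,0,0,0,0.12,1, 0.035,0.049,0,0,0,0.12,1, 0.035,0.049,0,0,0,0.12,1, 0.035,0.049,0,0,0,0.12,1, 0.035,0.049,0,0,0,0.12,1, 0.03,0.04,0,0,0,0.12,1, 0.018,0.024,0,0,0,0.11,1]'; python3 -m creep '[0,0,0,0,0,0,1, 0,0,0,0,0,0,1]'
python3 - <<'E'
from h import *
import pickle
o=env.get_obs();print(o["time"],o["eef_pos"],o["tcp_rot"],o["q"],o["contact_force"])
d=shot("wrist");save(d,"pics/w1.png");pickle.dump(d,open("w1.pkl","wb"));print(proj(d,[[.567,-.163,.06],[.567,-.163,.104]]))
E
```

```text
time: 1.4
eef_pos: [0.568, -0.1603, 0.2253]
tcp_rot: [3.141, -0.001, 1.578]
contact_force: [0.6, -0.6, -0.6]
opening: 0.094
time: 1.65
eef_pos: [0.5656, -0.1651, 0.2251]
tcp_rot: [-3.14, 0.001, 1.568]
contact_force: [-0.3, -0.6, -0.7]
opening: 0.0945
1.65 [ 0.56556251 -0.16507527  0.22511884] [-3.14011887e+00  1.05298174e-03  1.56788422e+00] [ 0.43271283  0.53291618 -0.30744139  1.66258861  0.18820131  0.97644642
  0.05639965] [-0.26878316 -0.55195809 -0.74478099]
[[279.47468956 197.6568569 ]
 [279.71901448 207.83308204]]
```

View pics/w1.png

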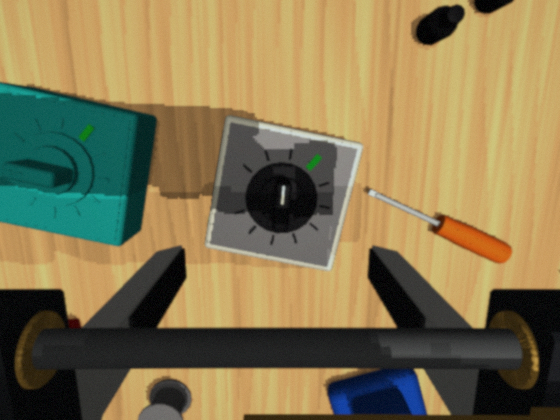

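The wrist picture shows the dial disc at about (282,197), the white pointer at (283,194) pointing up (+y), and green at (314,162). The open fingers straddle below. I'll get precise numbers now.

```bash
cat > dial.py <<'E'
from h import *
def dial(d,verbose=1,zt=.104):
    im=d["image"]; hsv=cv2.cvtColor(im,cv2.COLOR_RGB2HSV)
    c0=proj(d,[[.567,-.163,.07]])[0]; yy,xx=np.mgrid[:420,:560]; r=np.hypot(xx-c0[0],yy-c0[1])
    m=((hsv[...,2]<75)&(r<48)).astype(np.uint8); m=cv2.morphologyEx(m,cv2.MORPH_OPEN,np.ones((7,7)))
    cs,_=cv2.findContours(m,0,2); c=max(cs,key=cv2.contourArea); e=cv2.fitEllipse(cv2.convexHull(c))
    g=(hsv[...,0]>40)&(hsv[...,0]<80)&(hsv[...,1]>120)&(hsv[...,2]>60)&(r<70)
    w=(hsv[...,2]>150)&(hsv[...,1]<90)&(r<25)
    f=lambda q:np.c_[xx[q],yy[q]].astype(float)
    G=onplane(d,f(g),.06);W=onplane(d,f(w),zt)
    def ax(P):
        u,s,v=np.linalg.svd(P[:,:2]-P[:,:2].mean(0));a=np.degrees(np.arctan2(v[0,1],v[0,0]));return a%180,s[:2]
    return e,G.mean(0),ax(G),W.mean(0),ax(W),len(G),len(W)
E
python3 - <<'E'
from dial import *
import pickle
d=pickle.load(open("w1.pkl","rb"))
e,G,ga,W,wa,*n=dial(d);print(e,n)
C=onplane(d,[e[0]],.074)[0];print("disc",C,"green",G,ga,"white",W,wa)
print("green az",np.degrees(np.arctan2(*(G-C)[[1,0]])))
# box outline (grey/white top) 
im=d["image"].astype(int);hsv=cv2.cvtColor(d["image"],cv2.COLOR_RGB2HSV)
m=((hsv[...,1]<60)&(hsv[...,2]>90)).astype(np.uint8)*255
m[:100]=0;m[275:]=0;m[:,:195]=0;m[:,370:]=0
m=cv2.morphologyEx(m,cv2.MORPH_CLOSE,np.ones((5,5)));m=cv2.morphologyEx(m,cv2.MORPH_OPEN,np.ones((5,5)))
cs,_=cv2.findContours(m,0,2);c=max(cs,key=cv2.contourArea)
P=onplane(d,cv2.convexHull(c).reshape(-1,2).astype(float),.06);print(cv2.minAreaRect(P[:,:2].astype(np.float32)))
E
```

```text
((279.8165283203125, 197.0666046142578), (69.93668365478516, 97.23356628417969), 89.12342071533203) [125, 37]
disc [ 0.56724902 -0.15970853  0.074     ] green [ 0.59846541 -0.12949197  0.06      ] (np.float64(47.594438489917906), array([0.05248763, 0.02069504])) white [ 0.56935863 -0.15170316  0.104     ] (np.float64(85.63885183947325), array([0.02505288, 0.00326828]))
green az 44.06759133314946
((0.5681648254394531, -0.16201603412628174), (0.12767894566059113, 0.1277790069580078), 78.21302032470703)
```

```bash
python3 - <<'E'
from h import *
import pickle
w=pickle.load(open("w1.pkl","rb"));S=pickle.load(open("d0.pkl","rb"))["scene"]
h=cv2.cvtColor(S["image"],cv2.COLOR_RGB2HSV);c=proj(S,[[.568,-.15,.104]])[0].round().astype(int);print(c)
x,y=c; sub=S["image"][y-6:y+7,x-8:x+9].min(2);ys,xs=np.nonzero(sub>120);print(sub.max(),len(xs))
a=[x-8+xs.mean(),y-6+ys.mean()];b=proj(w,[[.56936,-.1517,.104]])[0];print(tri(w,b,S,a))
E
python3 -m creep '[0.0025,0.003,-0.02,0,0,-0.04,1, 0,0,-0.03,0,0,-0.04,1, 0,0,-0.03,0,0,0,1, 0,0,-0.02,0,0,0,1, 0,0,-0.01,0,0,0,1, 0,0,0,0,0,0,1]'
```

```text
[225 230]
198 27
(array([ 0.56953951, -0.14860991,  0.11353262]), np.float64(0.002638483112437157))
time: 2.45
eef_pos: [0.5684, -0.1614, 0.1152]
tcp_rot: [-3.141, 0.0, 1.489]
contact_force: [0.1, 0.6, -0.2]
opening: 0.0941
```

```bash
python3 -m creep '[0,0,-0.015,0,0,0,1, 0,0,-0.012,0,0,0,1, 0,0,-0.006,0,0,0,1, 0,0,0,0,0,0,1, 0,0,0,0,0,0,-1, 0,0,0,0,0,0,-1, 0,0,0,0,0,0,-1, 0,0,0,0,0,0,-1, 0,0,0,0,0,0,-1, 0,0,0,0,0,0,-1]' 15;  python3 -m creep '[0,0,0,0,0,0,-1, 0,0,0,0,0,0,-1]'
```

```text
time: 3.7
eef_pos: [0.5692, -0.1605, 0.0825]
tcp_rot: [3.142, -0.0, 1.491]
contact_force: [-1.2, 0.8, 0.0]
opening: 0.0375
time: 3.95
eef_pos: [0.5691, -0.1605, 0.0825]
tcp_rot: [-3.142, -0.0, 1.491]
contact_force: [-0.1, -0.7, 0.5]
opening: 0.0173
```

```bash
python3 -m creep '[0,0,0,0,0,0,-1, 0,0,0,0,0,0,-1, 0,0,0,0,0,0,-1]'
```

```text
time: 4.32
eef_pos: [0.5697, -0.1605, 0.0825]
tcp_rot: [3.141, -0.0, 1.491]
contact_force: [1.8, -0.3, -1.7]
opening: 0.0139
```

The grip is on the 14 mm bar. I'll turn it clockwise by 0.66 rad.

```bash
python3 -m creep '[0,0,0,0,0,-0.08,-1, 0,0,0,0,0,-0.1,-1, 0,0,0,0,0,-0.1,-1, 0,0,0,0,0,-0.1,-1, 0,0,0,0,0,-0.1,-1, 0,0,0,0,0,-0.1,-1, 0,0,0,0,0,-0.077,-1, 0,0,0,0,0,0,-1, 0,0,0,0,0,0,-1]' 25
python3 - <<'E'
from dial import *
d=shot("wrist");save(d,"pics/w2.png");print(env.get_obs()["tcp_rot"],env.get_obs()["ft_torque"])
E
```

```text
time: 5.45
eef_pos: [0.5713, -0.1612, 0.0825]
tcp_rot: [3.138, -0.002, 0.834]
contact_force: [4.6, -1.6, -5.9]
opening: 0.0134
[ 3.13765866e+00 -1.95376937e-03  8.33665507e-01] [-0.48006443 -1.19642742  0.02623681]
```

View pics/w2.png

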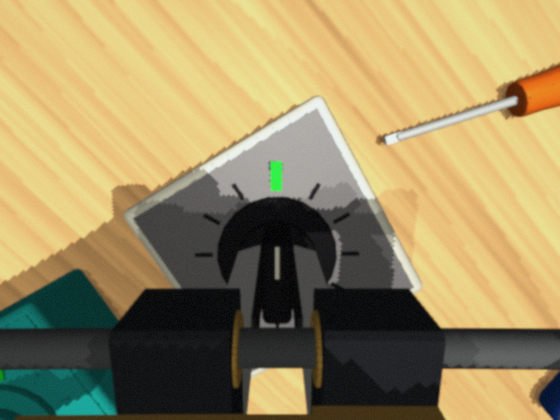

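The pointer (277,262) lines up with the green mark (276,176). I'll release it and lift.

```bash
python3 -m creep '[0,0,0,0,0,0,1, 0,0,0,0,0,0,1, 0,0,0,0,0,0,1, 0,0,0,0,0,0,1, 0,0,0,0,0,0,1, 0,0,0.02,0,0,0,1, 0,0,0.04,0,0,0,1, 0,0,0.05,0,0,0,1, 0,0,0.03,0,0,0,1, 0,0,0,0,0,0,1]'
python3 -m creep '[0,0,0,0,0,0,1]'
python3 - <<'E'
from dial import *
d=shot("wrist");save(d,"pics/w3.png");print(env.get_obs()["tcp_rot"])
e,G,ga,W,wa,*n=dial(d);C=np.array([.568,-.162])
print(G,ga,W,wa,n);f=lambda P:np.degrees(np.arctan2(P[1]-C[1],P[0]-C[0]));print(f(G),f(W))
E
```

```text
time: 6.75
eef_pos: [0.5707, -0.1609, 0.225]
tcp_rot: [3.137, -0.003, 0.834]
contact_force: [-0.2, 0.7, -0.0]
opening: 0.0942
time: 6.88
eef_pos: [0.5683, -0.1603, 0.2215]
tcp_rot: [-3.14, 0.001, 0.834]
contact_force: [-0.3, -0.3, -0.4]
opening: 0.0939
[-3.13914353e+00  1.35368328e-03  8.33822089e-01]
[ 0.59821373 -0.12969381  0.06      ] (np.float64(49.53902755158677), array([0.04952461, 0.01857596])) [ 0.57199002 -0.15926934  0.104     ] (np.float64(47.959316205401336), array([0.00266344, 0.00116312])) [117, 8]
46.9168982461096 34.38662399464756
```

View pics/w3.png

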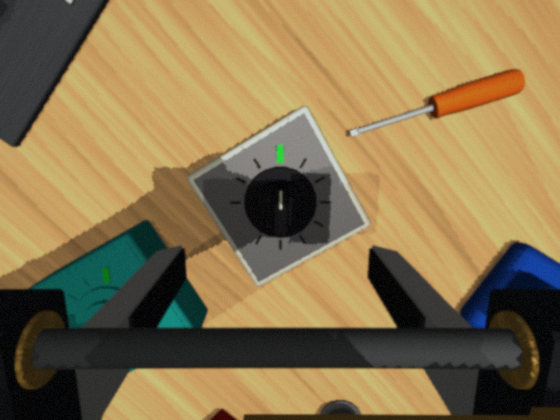

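The dial stays on green: pointer (281,200), mark (280,154). Next, move above the jig.

```bash
python3 -m creep '[0.002,0.02,0.01,0,0,-0.05,1, 0.003,0.045,0.01,0,0,-0.09,1, 0.003,0.05,0,0,0,-0.1,1, 0.003,0.05,0,0,0,-0.1,1, 0.003,0.05,0,0,0,-0.1,1, 0.003,0.05,0,0,0,-0.1,1, 0.002,0.045,0,0,0,-0.09,1, 0.001,0.028,0,0,0,-0.055,1, 0,0,0,0,0,0,1, 0,0,0,0,0,0,1]'
python3 - <<'E'
from h import *
import pickle
d=shot("wrist");save(d,"pics/w4.png");pickle.dump(d,open("w4.pkl","wb"));o=env.get_obs();print(o["eef_pos"],o["tcp_rot"],o["q"])
print(proj(d,[[.588,.178,.075],[.562,.1752,.11],[.6115,.1795,.085]]))
E
```

```text
time: 8.18
eef_pos: [0.5888, 0.1755, 0.2415]
tcp_rot: [3.14, 0.002, 0.148]
contact_force: [-1.1, -0.0, -0.1]
opening: 0.0942
[0.58906805 0.17504815 0.24182959] [3.13993137e+00 1.29987806e-03 1.46882290e-01] [-0.39370912  0.54212176  0.09397514  1.57712028 -0.05495863  1.02653126
 -1.70850608]
[[274.08681042 198.30317892]
 [272.69841712 235.35384808]
 [276.16663294 175.19539609]]
```

View pics/w4.png

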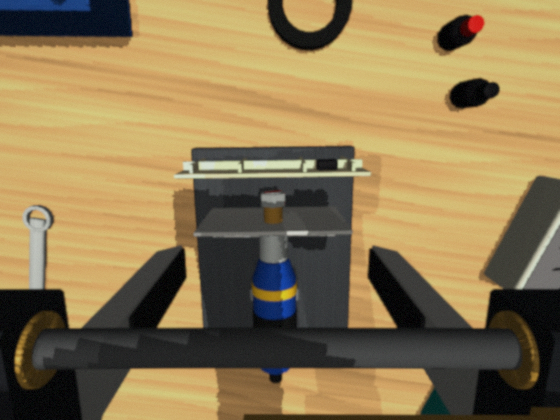

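Head at (274,198), bracket top edge at about row 234, panel inner edge at about row 175, with the gap between them. I'll refine these.

Run:
```python
from h import *
import pickle
d=pickle.load(open("w4.pkl","rb"))
B=onplane(d,[(196,235.5),(350,233)],.110);P=onplane(d,[(177,178),(369,174)],.085)
for X in(B,P):v=X[0]-X[1];print(X[:,:2].round(4),X.mean(0).round(4),np.degrees(np.arctan2(v[1],v[0])),np.linalg.norm(v))
im=d["image"]
for y in (190,194,198,202,206,212,218):print(y,[int(im[y,x].mean()) for x in range(254,296,2)])
for x in(215,320):print(x,[(y,int(im[y,x].mean())) for y in range(160,242,2)])
hs=cv2.cvtColor(im,cv2.COLOR_RGB2HSV);m=(hs[...,2]>95)&(hs[...,1]<50);m[:189]=0;m[208:]=0;m[:,:255]=0;m[:,295:]=0
ys,xs=np.nonzero(m);print(len(xs),xs.min(),xs.max(),ys.min(),ys.max());print(onplane(d,[(xs.mean(),ys.mean())],.086))
S=pickle.load(open("d0.pkl","rb"))
print(tri(d,(xs.mean(),ys.mean()),S["top"],(170+178/3.0075-.3,173+77/3.03-.3)))
```

```text
[[0.552  0.2418]
 [0.5741 0.1085]] [0.563  0.1751 0.11  ] 99.44706485088535 0.1350959864689833
[[0.5956 0.2685]
 [0.625  0.0961]] [0.6103 0.1823 0.085 ] 99.68750587927285 0.1749271217668808
190 [61, 63, 52, 33, 35, 32, 35, 39, 41, 40, 39, 38, 44, 53, 60, 62, 60, 64, 61, 64, 42]
194 [56, 58, 42, 54, 101, 111, 114, 118, 121, 127, 124, 121, 123, 123, 125, 107, 60, 55, 52, 52, 34]
198 [28, 27, 31, 64, 134, 148, 146, 148, 148, 154, 154, 149, 151, 150, 144, 114, 42, 32, 29, 33, 31]
202 [31, 33, 35, 42, 82, 87, 95, 109, 108, 116, 135, 107, 90, 87, 88, 66, 33, 32, 28, 36, 32]
206 [33, 34, 34, 41, 64, 77, 79, 80, 81, 83, 82, 77, 79, 77, 67, 60, 41, 43, 38, 41, 43]
212 [66, 69, 66, 66, 62, 53, 56, 63, 66, 69, 70, 63, 58, 54, 56, 67, 65, 65, 73, 69, 69]
218 [62, 67, 65, 65, 60, 53, 56, 57, 67, 66, 66, 65, 63, 56, 61, 71, 75, 74, 71, 70, 70]
215 [(160, 93), (162, 192), (164, 208), (166, 207), (168, 189), (170, 106), (172, 80), (174, 170), (176, 194), (178, 123), (180, 67), (182, 68), (184, 69), (186, 68), (188, 69), (190, 67), (192, 67), (194, 64), (196, 42), (198, 41), (200, 40), (202, 39), (204, 38), (206, 44), (208, 58), (210, 67), (212, 67), (214, 65), (216, 65), (218, 68), (220, 64), (222, 65), (224, 63), (226, 65), (228, 67), (230, 64), (232, 91), (234, 110), (236, 105), (238, 48), (240, 35)]
320 [(160, 19), (162, 30), (164, 30), (166, 28), (168, 24), (170, 47), (172, 141), (174, 196), (176, 140), (178, 71), (180, 65), (182, 65), (184, 65), (186, 64), (188, 56), (190, 36), (192, 30), (194, 32), (196, 32), (198, 35), (200, 33), (202, 35), (204, 31), (206, 43), (208, 62), (210, 66), (212, 67), (214, 64), (216, 63), (218, 64), (220, 65), (222, 60), (224, 66), (226, 66), (228, 66), (230, 71), (232, 108), (234, 108), (236, 69), (238, 30), (240, 36)]
224 261 284 192 203
[[0.59087903 0.17976103 0.086     ]]
(array([0.58841337, 0.17975388, 0.07396559]), np.float64(0.000487992008514515))
```

```bash
python3 -m creep '[-0.002,0.004,-0.02,0,0,0.013,1, 0,0,-0.03,0,0,0,1, 0,0,-0.03,0,0,0,1, 0,0,-0.025,0,0,0,1, 0,0,-0.015,0,0,0,1, 0,0,0,0,0,0,1, 0,0,0,0,0,0,1]'
python3 - <<'E'
from h import *
d=shot("wrist");s=shot("scene");o=env.get_obs();print(o["eef_pos"],o["tcp_rot"])
a=cv2.resize(s["image"][140:270,260:430],(510,390),interpolation=cv2.INTER_CUBIC)
b=cv2.resize(d["image"],None,fx=.52,fy=.52)
c=np.zeros((390,510+b.shape[1],3),np.uint8);c[:,:510]=a;c[:b.shape[0],510:]=b
cv2.imwrite("pics/w5.png",c[:,:,::-1])
import pickle;pickle.dump(d,open("w5.pkl","wb"))
E
```

```text
time: 9.1
eef_pos: [0.588, 0.1813, 0.1234]
tcp_rot: [-3.141, -0.002, 0.161]
contact_force: [1.3, 0.3, -0.2]
opening: 0.094
[0.58798173 0.18160589 0.12361109] [-3.14131386e+00 -2.12119122e-03  1.61660361e-01]
```

View pics/w5.png

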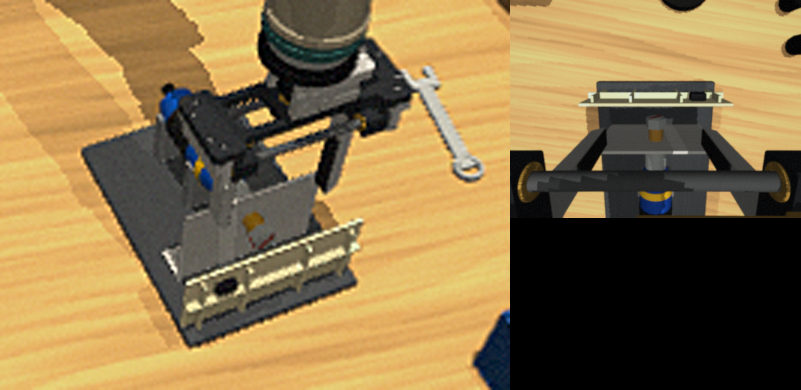

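Fingertips sit between the bracket and panel edges. The head is mid-way at inset (657,125), i.e. wrist pixel ~(283,240). I'll check it against the calibration.

Run:
```python
from h import *
import pickle
d=pickle.load(open("w5.pkl","rb"));im=d["image"]
print(proj(d,[[.5871,.1792,.075],[.5871,.1792,.0875]]))
print(proj(d,[[.5871-.0237,.1792-.0039,.11],[.5871+.0237,.1792+.0039,.085]]))
for x in(240,330):
  for a,b in((180,210),(275,305)):print(x,[(y,int(im[y,x].mean())) for y in range(a,b,2)])
for y in(228,232,236,240,244,248,254,260):print(y,[int(im[y,x].mean()) for x in range(256,310,2)])
```

```text
[[280.26073473 235.9366888 ]
 [280.44111941 241.92554511]]
[[280.77662106 294.61504088]
 [280.43592775 202.57058787]]
240 [(180, 213), (182, 212), (184, 212), (186, 209), (188, 193), (190, 102), (192, 81), (194, 78), (196, 80), (198, 126), (200, 199), (202, 205), (204, 155), (206, 65), (208, 36)]
240 [(275, 69), (277, 70), (279, 68), (281, 65), (283, 68), (285, 71), (287, 67), (289, 80), (291, 103), (293, 116), (295, 103), (297, 54), (299, 42), (301, 38), (303, 42)]
330 [(180, 208), (182, 158), (184, 179), (186, 214), (188, 213), (190, 213), (192, 213), (194, 210), (196, 190), (198, 139), (200, 201), (202, 206), (204, 145), (206, 43), (208, 30)]
330 [(275, 78), (277, 77), (279, 80), (281, 79), (283, 77), (285, 80), (287, 76), (289, 103), (291, 184), (293, 208), (295, 183), (297, 89), (299, 63), (301, 62), (303, 64)]
228 [31, 31, 36, 56, 57, 57, 61, 56, 67, 71, 71, 76, 73, 76, 73, 75, 75, 68, 65, 62, 68, 73, 59, 57, 53, 45, 51]
232 [28, 30, 34, 53, 61, 81, 89, 90, 90, 89, 92, 86, 86, 83, 85, 81, 78, 79, 81, 80, 81, 79, 71, 62, 63, 63, 66]
236 [31, 29, 36, 53, 63, 80, 91, 88, 90, 92, 93, 89, 90, 93, 92, 84, 81, 80, 80, 81, 80, 82, 72, 65, 62, 62, 62]
240 [68, 64, 65, 56, 62, 83, 91, 86, 91, 90, 92, 89, 89, 92, 95, 89, 80, 81, 80, 79, 81, 82, 78, 79, 78, 75, 77]
244 [72, 68, 70, 68, 65, 82, 92, 90, 92, 95, 94, 94, 90, 91, 93, 88, 80, 80, 80, 79, 80, 81, 77, 80, 80, 76, 81]
248 [73, 71, 70, 68, 69, 75, 79, 83, 90, 89, 88, 90, 90, 92, 89, 86, 78, 77, 65, 67, 78, 81, 77, 78, 77, 81, 83]
254 [71, 69, 70, 68, 68, 57, 53, 62, 65, 68, 69, 69, 73, 75, 72, 68, 64, 56, 56, 59, 69, 77, 80, 78, 78, 80, 76]
260 [68, 68, 68, 68, 70, 65, 50, 62, 62, 68, 71, 73, 70, 72, 70, 68, 64, 57, 56, 59, 69, 70, 71, 76, 78, 82, 79]
```

The prediction and the image agree within 1 px. I'll trim, descend and close.

```bash
python3 -m creep '[-0.001,-0.002,0,0,0,0,1, 0,0,-0.017,0,0,0,1, 0,0,-0.02,0,0,0,1, 0,0,-0.02,0,0,0,1, 0,0,-0.01,0,0,0,1, 0,0,0,0,0,0,1]'; python3 -m creep '[0,0,0,0,0,0,-1, 0,0,0,0,0,0,-1, 0,0,0,0,0,0,-1, 0,0,0,0,0,0,-1, 0,0,0,0,0,0,-1, 0,0,0,0,0,0,-1, 0,0,0,0,0,0,-1, 0,0,0,0,0,0,-1]' 40;  python3 -m creep '[0,0,0,0,0,0,-1, 0,0,0,0,0,0,-1, 0,0,0,0,0,0,-1, 0,0,0,0,0,0,-1]'
```

```text
time: 9.95
eef_pos: [0.5854, 0.1793, 0.0544]
tcp_rot: [3.141, 0.002, 0.162]
contact_force: [-0.3, -0.7, -0.2]
opening: 0.0942
time: 10.95
eef_pos: [0.5862, 0.1787, 0.0554]
tcp_rot: [3.141, 0.0, 0.161]
contact_force: [0.7, -1.6, -1.4]
opening: 0.0231
time: 11.45
eef_pos: [0.5862, 0.1788, 0.0554]
tcp_rot: [3.141, 0.0, 0.161]
contact_force: [1.0, -3.4, -0.3]
opening: 0.0229
```

```bash
python3 - <<'E'
from h import *
import pickle
pickle.dump([shot("wrist"),shot("scene"),shot("top")],open("h0.pkl","wb"))
E
python3 -m creep '[0,0,0,0,0,0,-1, 0,0,0,0,0,0,-1, 0,0,0,0,0,0,-1, 0,0,0,0,0,0,-1, 0,0,0,0,0,0,-1, 0,0,0,0,0,0,-1, 0,0,0,0,0,0,-1, 0,0,0,0,0,0,-1, 0,0,0,0,0,0,-1, 0,0,0,0,0,0,-1]' 45;python3 -m creep '[0,0,0,0,0,0,-1, 0,0,0,0,0,0,-1, 0,0,0,0,0,0,-1, 0,0,0,0,0,0,-1, 0,0,0,0,0,0,-1, 0,0,0,0,0,0,-1, 0,0,0,0,0,0,-1, 0,0,0,0,0,0,-1, 0,0,0,0,0,0,-1, 0,0,0,0,0,0,-1]'
python3 - <<'E'
from h import *
import pickle
A=pickle.load(open("h0.pkl","rb"));B=[shot("wrist"),shot("scene"),shot("top")];o=env.get_obs();print(o["time"],o["opening"],o["contact_force"],o["ft_torque"])
t=[]
for i in(0,1):
    c=proj(A[i],[[.587,.179,.08]])[0].round().astype(int);print(c)
    for D in(A,B):
        x,y=c;t.append(cv2.resize(D[i]["image"][max(y-30,0):y+30,x-40:x+40],(400,300),interpolation=cv2.INTER_CUBIC))
    f=[cv2.GaussianBlur(D[i]["image"],(3,3),0)[c[1]-18:c[1]+19,c[0]-18:c[0]+19].astype(int) for D in(A,B)];print("diff",abs(f[0]-f[1]).max(),abs(f[0]-f[1]).mean())
t=[cv2.resize(q,(400,300)) for q in t]
cv2.imwrite("pics/hold.png",np.vstack([np.hstack(t[:2]),np.hstack(t[2:])])[:,:,::-1])
save(B[2],"pics/topend.png")
E
```

```text
time: 12.85
eef_pos: [0.5862, 0.1788, 0.0554]
tcp_rot: [3.141, 0.0, 0.161]
contact_force: [1.0, -5.0, -2.9]
opening: 0.0232
time: 14.1
eef_pos: [0.5862, 0.1788, 0.0554]
tcp_rot: [3.141, 0.0, 0.161]
contact_force: [1.7, -5.7, -1.1]
opening: 0.0232
14.25 0.023153680222121647 [ 0.52961114 -5.17220249 -1.39807429] [-1.10812527 -0.24872211 -0.03225091]
[277 279]
diff 4 0.8811784757730704
[347 217]
diff 13 1.2590698806915024
```

View pics/hold.png

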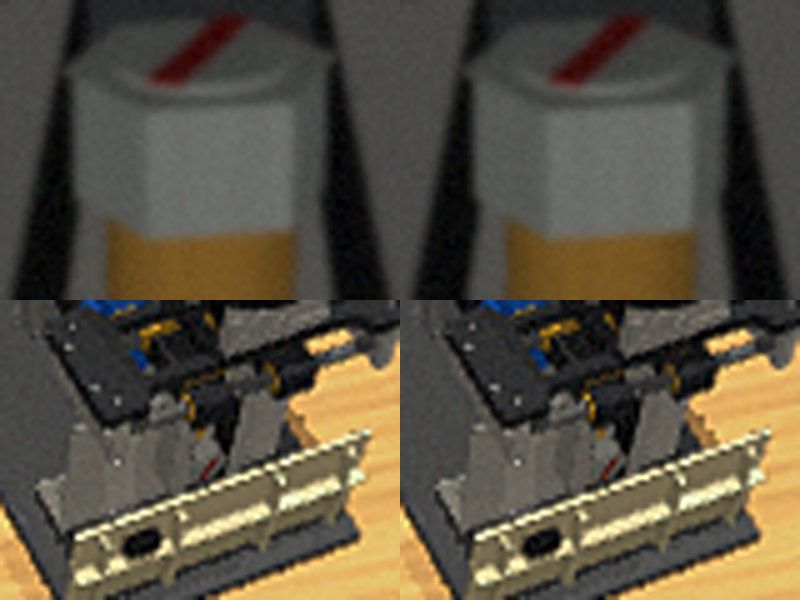

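View pics/topend.png

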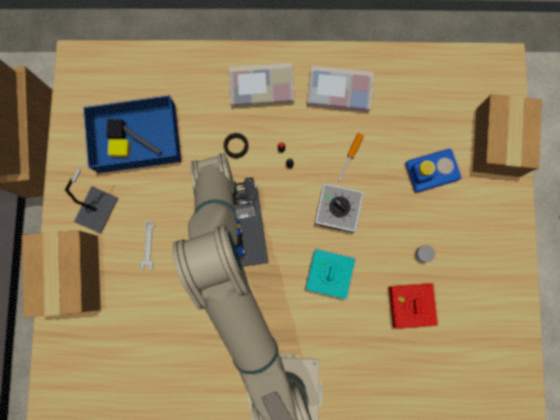

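The stripe is the same in both hold pictures, taken over 2.5 s; free, the bolt would have turned about 36°. In the top view the bystanders are where they were. Handing in.

```bash
python3 -c "
from plant import env
print(env.job_done()); print(env.get_obs()['time'],env.get_obs()['opening'])"
```

```text
the job is handed in; nothing more can be done
None
the job is handed in; nothing more can be done
```

I turned the white box's dial about 0.66 rad clockwise onto the green mark and let go. Then I reached into the gap from above, gripped the hex head along the jig's y at 45 N, and handed the job in at about 14 s, still holding.

**Dial:** After release, a wrist picture showed the pointer in line with the green mark, to about 1–2° by eye. My automatic pointer reading failed on that picture: it gave an azimuth of 34° for the pointer against 47° for the green mark, but the pointer was in shadow and only 8 pixels were picked up. I went by the picture and the tool angle at release instead.

**Bolt head:** The red stripe did not move between two pictures 2.5 s apart. The finger opening stayed at 23.2 mm, between the head's 22 mm across flats and 25 mm across corners, so it is held at an angle between the two. The force reading was steady at about 5 N.

**Bystanders:** By eye, the last top picture shows them all where they started, except the flux and oil bottles and the tape, which I compared only as small shapes.

**Measurements:** Two-view heights were 0.074–0.077 m for the bolt head (text 0.075 m). The box top came out at about 0.054 m (text 0.060 m) and the dial pointer at 0.114 m (text 0.104 m). Those two were loose, so I used the text's heights for the dial grip.

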